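Line up candle tins against a stop bar with a rule

ROBOT

A 6-joint arm with a two-finger parallel gripper is mounted at the origin on a cart in front of the work surface, level with it; the furniture and walls round the work are solid. World frame = base frame: x ahead of the robot, y to its left, z up, the work surface at z = 0. Lengths are in m, angles in rad, forces in N, time in s.
With the tool pointing down it reaches from about 0.25 to 0.85 m from the base axis. Payload 12.5 kg.
Tool frame: the origin (TCP) lies at the very end of the fingers, on their centre line; the grasp point (between the pads) lies 19 mm behind it; x points along the fingers, y is the direction in which the jaws open and shut, and the axes are right-handed (so a half turn about x gives the same grasp; the last joint's range is limited). The gripper opens to 93 mm and grips with 3 to 60 N. Pads are 15 mm wide; open, the fingers measure 128 mm over their backs; the gripper's body (75 mm by 188 mm) begins 65 mm behind the grasp point.
Start: joints at [-1.33, 0.351, 1.652, -0, 1.139, -0.085], TCP at [0.176, -0.521, 0.219] pointing down, gripper open.
Joint ranges: [-2.75, 2.75], [-0.79, 2.1], [0.01, 2.65], [-1.57, 4.71], [0.07, 3.14], [-2.87, 2.87]. Speed limits (rad/s): [2.22, 2.22, 2.79, 3.14, 3.14, 3.14].

INTERFACE

Orientations are given as a rotation vector (axis times angle).
In Python, from rig import robot, optics gives the robot as it stands.
- The arm moves only by the tool carry_out, never from a script. Its argument "moves" is a list that holds one entry, the list of rows, each a list of 7 numbers: the shift along the tool's x, y, z each as a share of 50 cm, from -1 to 1, then the turn, a rotation vector about the tool's x, y, z each as a share of 120 degrees, from -1 to 1, then the opening, from 0 (shut) to 1 (fully open). In form: [[[tx, ty, tz, rx, ry, rz, jaw], ...]]. A call has 1 to 12 rows; each row is the pose to reach, as a shift and turn from the pose commanded when the call began, along the tool's axes at that moment; what a row does not reach only later rows make up. A row lasts 1/12 s, in which the tool goes at most 41.7 mm and 7.16 degrees, less where a joint would pass 70% of its speed; a pose out of reach is approached as far as the arm can. A call with a number of a shift or a turn outside -1 to 1 is refused whole. A call with a gripper value outside its range is refused whole. The fingers move at their own pace and stop on an object; "grip_force" is the grip in N (left out, the last holds). Time passes only in rows, so rows that repeat a pose let the fingers close. It gives the time, the measured TCP pose, the force and the opening at its end, in the units of the state.
- robot.state(): the state, without advancing time (a new reading comes with each control period).
- optics.capture(name): name is "side" or "top"; returns the picture (384x512x3 uint8, blue, green, red); there is no depth.
- optics.calibration(name): a dict with "vfov" (degrees; the focal length in pixels is half the picture's height over the tangent of half this angle, whatever the lens; pixels are square), "cx", "cy" (the principal point, pixels), "dist_coeffs" ([k1, k2, p1, p2, k3] as OpenCV has them; the pictures are not rectified), "T" (4x4, takes a point from camera to world coordinates). Camera axes: x right, y up, looking along -z (the intrinsics and any distortion apply to the point x, -y, -z); pixel columns grow to the right and rows downward; lengths in m; the calibration is good to about 2 mm. A picture is of the moment at which its call begins. calibration takes no time and is no camera call.
- robot.hand_in(): hands the job in, once; it reports no verdict.
The state is a dict: "time": time; "joint_positions": joint angles; "joint_vel": joint speeds; "joint_efforts": joint torques, N m; "ee_pos": TCP position; "tool_rot": TCP orientation; "force": force on the tool from outside, world axes, zero at the start; "wrist_torque": the same for the moment, N m; "finger_gap": opening from 0.0 (shut) to 1.0 (fully open).
Only numpy, scipy, OpenCV 4.12 (cv2) and the standard library are available. Lean on these libraries where they do the work, as an engineer would, in place of code of your own. Each camera call takes 0.05 s, during which the arm holds its last target.

TASK

Pick up the aluminium rule by its wooden grip and push the three loose candle tins with its straight edge back against the metal stop bar, pressing lightly until all three stand in one straight line touching the bar, upright. The bar is only lightly clamped: feel for it and do not shift it; touch the tins with nothing but the rule, and do not disturb the tape roll, the spare lid or the mug. Then draw the rule back from the tins and leave it lying flat on the bench.

Things in the scene. Friction and masses are not known exactly. Their poses are not given: they have to be found in the camera images.
- stop_rail: Stop rail, wood, 24 (x) x 250 (y) x 30 mm high, fixed. Origin: centre of underside; x points away from the tins, y along the rail. In front (-x) stands an aluminium stop bar, 240 long, 28 high, parallel to it: its face lies anywhere from x = -26 to -50 mm, NOT reported: feel for it. Clamp friction holds the bar up to about 15 N in all; above that it slides back. Shifting it over 3 mm is a failure.
- tin_a_center (a point): Cream candle tin with a wick, one of three alike: 72 mm diameter, 44 high (thin wick to 75), about 40 to 90 g. Point on its axis, 22 mm above its underside; round, so yaw does not matter. Touching the bar, its axis is 36 mm from the bar's face. The three stand in a loose row in front of the bar, 2 to 18 mm apart, with 25 to 75 mm to go.
- tin_b_center (a point): Second candle tin, as tin_a.
- tin_c_center (a point): Third candle tin, as tin_a.
- tin_a: The same tin as point tin_a_center; origin at the centre of its underside, z up its axis.
- tin_b: The same tin as point tin_b_center; origin at the centre of its underside, z up its axis.
- tin_c: The same tin as point tin_c_center; origin at the centre of its underside, z up its axis.
- rule_grip (a point): The rule's grip: centre of a dark wooden bar 14 (x) x 80 (y) x 40 mm (z) standing along the middle of the rule's blade, to be gripped across its 14 mm; 28 mm above the rule's underside. Axes as body rule.
- rule: Rule: flat aluminium blade 50 (x) x 240 (y) x 8 mm thick with the wooden grip on top (48 mm high in all), 0.25 kg, lying on the bench. Origin on its underside below the grip; the blade reaches 30 mm to its own +x (the graduated working edge, straight, along y) and 20 mm to -x.
- wick_press: Green arbor press, fixed at the left, 84 mm wide (y), 240 mm high; origin under its foot. Its lever points at the robot: from the head 175 mm towards -x to a black ball 125 mm before and 35 mm left of the origin, 165 to 305 mm above the bench. Keep the arm clear of it on the way in.
- tape_roll: Bystander: roll of brown tape lying flat, 98 mm across, 25 mm high; origin at the centre of its underside.
- spare_lid: Bystander: cream tin lid, 74 mm across, 11 mm high; origin at the centre of its underside.
- mug: Bystander: dark mug, 88 x 126 x 106 mm; origin at its underside.

How it is judged:
By the outcome, as a careful person would: the job done as asked, in the order asked, and still so for the second after the job is handed in, with the robot touching nothing.
It also fails if it takes over 54 s, if anything falls off the work surface, if the arm or the gripper's body presses on something with over 40 N, if the wrist force passes 120 N, or if a joint passes its speed limit or range.

## Working session

There is one attempt and no reset: what is moved stays moved. The work goes in short steps, Python scripts to look and compute and a tool call to move; the robot and the scene stay as the last step left them, time stands still between calls to the robot, and variables do not carry over. Pictures are saved under pics/ and viewed, and the job is handed in when it is done.

Besides the shell and the picture viewer there is one more tool, called after "Call:" as name([rows], argument=value, ...), one row to a line, values as JSON. carry_out: Moves the arm, as the interface text tells. Shift numbers are shares of 50 cm and turn numbers shares of 120 degrees, none past 1 either way. Its arguments: {"type":"object","properties":{"moves":{"type":"array"},"grip_force":{"type":"number"}},"required":["moves"]}

```bash
ls; mkdir -p pics; python3 - <<'E'
from rig import robot, optics
import cv2
for n in ("side","top"):
    cv2.imwrite(f"pics/{n}0.png",optics.capture(n)); print(n,optics.calibration(n))
print(robot.state())
E
```

```text
pics
side {'vfov': 49.95844582391117, 'cx': 256.81947130029727, 'cy': 179.0146336305163, 'dist_coeffs': array([-0.09776382,  0.        ,  0.        ,  0.        ,  0.        ]), 'T': array([[-0.99987742,  0.01377029, -0.0074515 ,  0.56827723],
       [-0.01470868, -0.6629882 ,  0.74848534,  0.92746282],
       [ 0.0053666 ,  0.74850319,  0.66310947,  0.84043276],
       [ 0.        ,  0.        ,  0.        ,  1.        ]])}
top {'vfov': 45.938030758324615, 'cx': 256.25389604560615, 'cy': 195.4765659560125, 'dist_coeffs': array([-0.17631436,  0.        ,  0.        ,  0.        ,  0.        ]), 'T': array([[-0.00290414,  0.99833181, -0.05766431,  0.47828367],
       [-0.99997461, -0.00252403,  0.0066635 ,  0.02635488],
       [ 0.00650684,  0.05768219,  0.99831379,  1.38327678],
       [ 0.        ,  0.        ,  0.        ,  1.        ]])}
{'time': 0.1, 'joint_positions': array([-1.32961053e+00,  3.51145497e-01,  1.65233845e+00, -9.69018712e-06,
        1.13908124e+00, -8.45627707e-02]), 'joint_vel': array([ 1.31961555e-03, -8.73790861e-04, -6.55311197e-04,  5.92522455e-04,
        6.54219799e-04, -2.11295965e-05]), 'joint_efforts': array([ 3.41297427e-04, -4.98029637e+01, -2.85705256e+01,  7.00421724e-02,
        2.38816522e-02, -4.35283562e-05]), 'ee_pos': array([ 0.17598071, -0.52077555,  0.21818367]), 'tool_rot': array([ 2.04548068,  0.33715675, -2.04565658]), 'force': array([-0.50471183, -0.33216125,  0.2573675 ]), 'wrist_torque': array([-0.0138631 , -0.06795779, -0.06017601]), 'finger_gap': 1.0033978973062436}
```

View pics/side0.png

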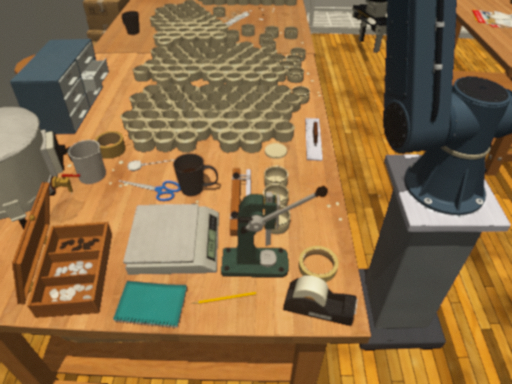

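View pics/top0.png

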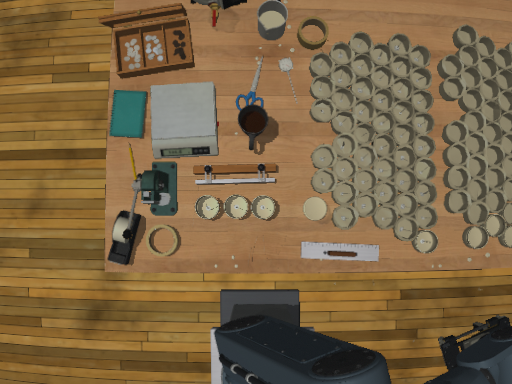

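The top view shows the rule at about (340,252) with its grip, the three tins at about (208,207), (237,207) and (264,208), the bar and rail at v≈181 and 170, the press at about (155,188) and the lid at (315,208). In the side view the tins are partly hidden behind the press. I'll zoom in on both.

```bash
cat > h.py <<'E'
import numpy as np, cv2
from rig import robot, optics
from scipy.spatial.transform import Rotation as R
def K(n):
    c=optics.calibration(n); f=192/np.tan(np.radians(c['vfov']/2))
    return np.array([[f,0,c['cx']],[0,f,c['cy']],[0,0,1]]),c['dist_coeffs'],c['T']
F=np.diag([1.,-1,-1])
def proj(n,P):
    k,d,T=K(n); P=np.atleast_2d(P).astype(float)
    pc=(P-T[:3,3])@T[:3,:3]@F
    return cv2.projectPoints(pc,np.zeros(3),np.zeros(3),k,d)[0].reshape(-1,2)
def ray(n,uv):
    k,d,T=K(n); q=cv2.undistortPoints(np.array(uv,float).reshape(-1,1,2),k,d).reshape(-1,2)
    D=np.c_[q,np.ones(len(q))]@F@T[:3,:3].T
    return T[:3,3],D/np.linalg.norm(D,axis=1)[:,None]
def onz(n,uv,z):
    o,D=ray(n,uv); return o+D*((z-o[2])/D[:,2])[:,None]
def tri(n1,a,n2,b):
    o1,D1=ray(n1,[a]);o2,D2=ray(n2,[b]);d1,d2=D1[0],D2[0]
    A=np.c_[d1,-d2];s=np.linalg.lstsq(A,o2-o1,rcond=None)[0]
    p,q=o1+s[0]*d1,o2+s[1]*d2
    return (p+q)/2,np.linalg.norm(p-q)
def crop(im,u0,v0,w,h,s,name):
    c=cv2.resize(im[v0:v0+h,u0:u0+w],None,fx=s,fy=s,interpolation=cv2.INTER_CUBIC)
    for i in range(0,w,10): cv2.putText(c,str(u0+i),(i*s,8),0,.3,(0,0,255),1); cv2.line(c,(i*s,10),(i*s,15),(0,0,255),1)
    for i in range(0,h,10): cv2.putText(c,str(v0+i),(0,i*s+4),0,.3,(255,0,0),1); cv2.line(c,(20,i*s),(25,i*s),(255,0,0),1)
    cv2.imwrite(name,c)
E
python3 - <<'E'
from h import *
t=cv2.imread('pics/top0.png');s=cv2.imread('pics/side0.png')
crop(t,185,155,100,75,8,'pics/t_tins.png')
crop(t,295,195,100,75,8,'pics/t_rule.png')
crop(s,220,110,110,140,4,'pics/s_all.png')
E
```

```text
(no output)
```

View pics/t_tins.png

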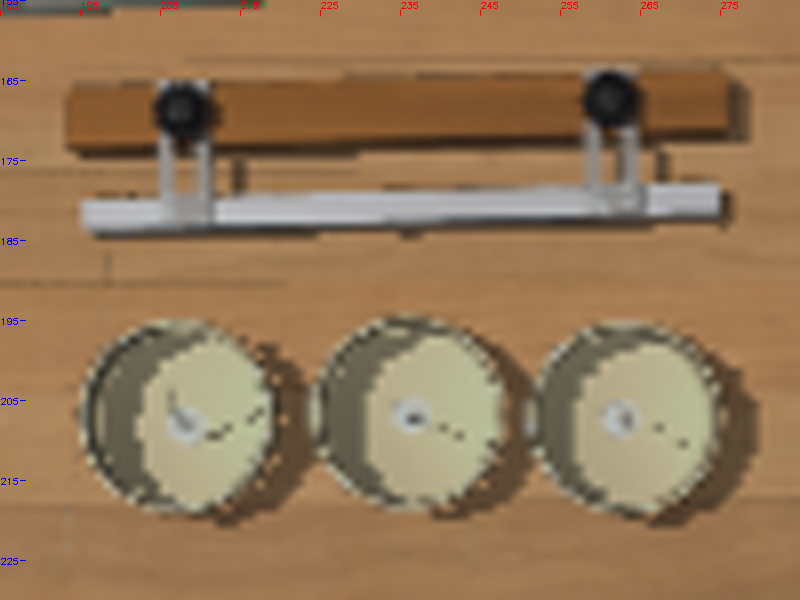

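View pics/t_rule.png

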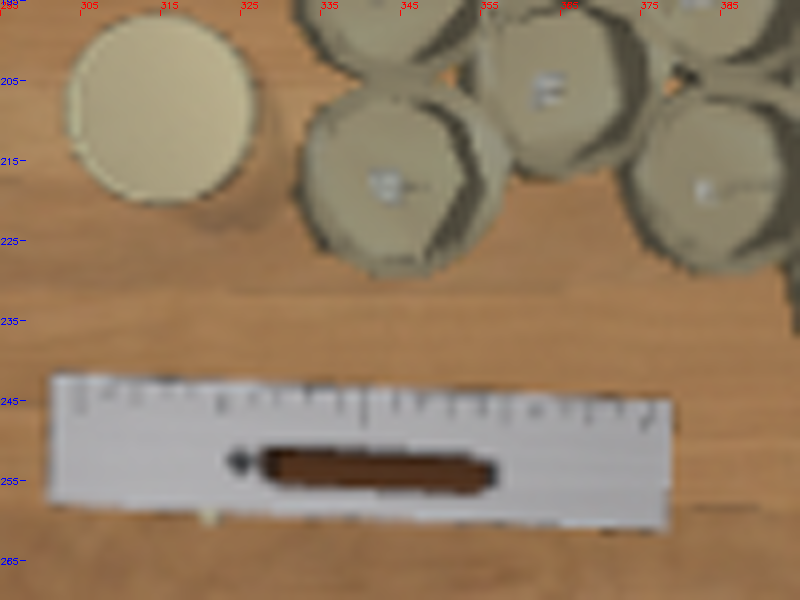

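View pics/s_all.png

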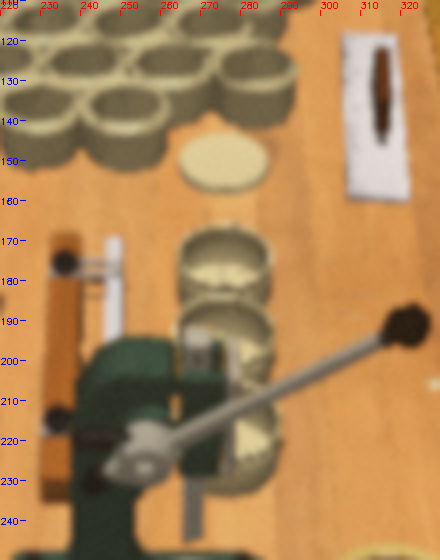

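```bash
python3 - <<'E'
from h import *
np.set_printoptions(precision=4,suppress=True)
def c(u0,v0,L): return [((x+.5)/8-.5+u0,(y+.5)/8-.5+v0) for x,y in L]
P=onz('top',c(295,195,[(50,374),(672,401),(667,531),(47,503)]),.008);print('rule',P,P.mean(0)); 
for a,b in((0,1),(3,2),(0,3),(1,2)): d=P[b]-P[a];print(np.linalg.norm(d),np.degrees(np.arctan2(d[1],d[0])))
G=onz('top',c(295,195,[(260,467),(497,474)]),.048);print('grip',G,G.mean(0),np.linalg.norm(G[0]-G[1]))
B=onz('top',c(185,155,[(82,203),(718,184),(718,213),(82,230)]),.028);print('bar',B)
d=B[2]-B[3];print(np.linalg.norm(d),np.degrees(np.arctan2(d[1],d[0])))
W=onz('top',c(185,155,[(68,87),(728,70),(728,138),(68,148)]),.030);print('rail',W,W.mean(0))
d=W[1]-W[0];print(np.linalg.norm(d),np.degrees(np.arctan2(d[1],d[0])))
T=onz('top',c(185,155,[(177,418),(412,414),(628,420)]),.044);print('tins',T)
E_=onz('top',c(185,155,[(80,418),(272,418),(317,414),(508,414),(536,420),(722,420)]),.044);print(np.diff(E_[:,1])[::2])
print('lid',onz('top',c(295,195,[(161,109)]),.011))
# two-view checks: side crop
def s(x,y): return ((x+.5)/4-.5+220,(y+.5)/4-.5+110)
print('blade corners tri', [tri('top',c(295,195,[a])[0],'side',s(*b)) for a,b in (((50,374),(347,195)),((672,401),(344,33)),((667,531),(394,37)),((47,503),(409,199)))])
print('grip ends tri',[tri('top',c(295,195,[a])[0],'side',s(*b)) for a,b in (((260,467),(383,138)),((497,474),(381,48)))])
print('tin c rim center tri',tri('top',c(185,155,[(628,420)])[0],'side',s(224,262)))
print('press ball', proj('side',[[.4,.3,.2]]))
E
```

```text
rule [[ 0.418  -0.1177  0.008 ]
 [ 0.4052 -0.3584  0.008 ]
 [ 0.3553 -0.3562  0.008 ]
 [ 0.3691 -0.1163  0.008 ]] [ 0.3869 -0.2372  0.008 ]
0.24106741096060583 -93.0369936322361
0.2402216800267428 -93.28861690484294
0.048944545640971525 178.4110948053821
0.04998539399313377 177.40871995973285
grip [[ 0.3848 -0.1913  0.048 ]
 [ 0.3811 -0.2803  0.048 ]] [ 0.3829 -0.2358  0.048 ] 0.08909338889288833
bar [[ 0.6039  0.2021  0.028 ]
 [ 0.6104 -0.0371  0.028 ]
 [ 0.5994 -0.0371  0.028 ]
 [ 0.5937  0.2021  0.028 ]]
0.23922588219755006 -88.62643532388479
rail [[ 0.6476  0.2075  0.03  ]
 [ 0.6533 -0.0411  0.03  ]
 [ 0.6275 -0.0409  0.03  ]
 [ 0.6245  0.2073  0.03  ]] [0.6382 0.0832 0.03  ]
0.2486473678223034 -88.70177980308604
tins [[ 0.5224  0.1643  0.044 ]
 [ 0.5237  0.0772  0.044 ]
 [ 0.5213 -0.0026  0.044 ]]
[-0.0713 -0.0707 -0.0688]
lid [[ 0.5184 -0.1604  0.011 ]]
blade corners tri [(array([ 0.4182, -0.1179,  0.0067]), np.float64(0.0005368166721407209)), (array([ 0.4039, -0.359 ,  0.0055]), np.float64(0.0024776872903948524)), (array([ 0.3555, -0.3577,  0.0027]), np.float64(0.0013897248096810702)), (array([ 0.3684, -0.1167,  0.0045]), np.float64(0.0008511625048907251))]
grip ends tri [(array([ 0.3817, -0.1983,  0.0049]), np.float64(0.00021152722043246678)), (array([ 0.3798, -0.282 ,  0.0406]), np.float64(0.0016341954067750676))]
tin c rim center tri (array([ 0.5215, -0.0029,  0.0328]), np.float64(0.0002105654893285867))
press ball [[336.7991 209.1974]]
```

```bash
cat >> h.py <<'E'
def plan(pos,yaw,base=None,rot=None):
    """world target -> shares. yaw deg = direction of tool y in world, tool x down. base pose=commanded"""
    s=robot.state()
    p0=np.array(s['ee_pos'] if base is None else base); R0=R.from_rotvec(s['tool_rot'] if rot is None else rot)
    x=np.array([0,0,-1.]);a=np.radians(yaw);y=np.array([np.cos(a),np.sin(a),0]);z=np.cross(x,y)
    Rt=R.from_matrix(np.c_[x,y,z])
    return R0.inv().apply(np.array(pos)-p0)/.5,(R0.inv()*Rt).as_rotvec()/np.radians(120)
def show():
    s=robot.state();M=R.from_rotvec(s['tool_rot']).as_matrix()
    print('t',round(s['time'],2),'p',np.round(s['ee_pos'],4),'yaw(y)',np.round(np.degrees(np.arctan2(M[1,1],M[0,1])),2),'x',np.round(M[:,0],4),'F',np.round(s['force'],2),'T',np.round(s['wrist_torque'],3),'gap',round(s['finger_gap'],3),'q',np.round(s['joint_positions'],3))
E
python3 - <<'E'
from h import *
np.set_printoptions(precision=4,suppress=True)
show(); M=R.from_rotvec(robot.state()['tool_rot']).as_matrix();print(M)
for yw in (-3.15,176.85):print(plan((.382,-.2365,.12),yw))
# press ball
c=onz('top',[(164,188),(135,212),(128,185)],0.25);print(c)
E
```

```text
t 0.1 p [ 0.176  -0.5208  0.2182] yaw(y) -71.34 x [-0.0002  0.0009 -1.    ] F [-0.5  -0.33  0.26] T [-0.014 -0.068 -0.06 ] gap 1.003 q [-1.33   0.351  1.652 -0.     1.139 -0.085]
[[-0.0002  0.32   -0.9474]
 [ 0.0009 -0.9474 -0.32  ]
 [-1.     -0.001  -0.0001]]
(array([ 0.1968, -0.4066, -0.5723]), array([-0.5682, -0.0003,  0.0004]))
(array([ 0.1968, -0.4066, -0.5723]), array([0.9318, 0.0004, 0.0003]))
[[0.5632 0.2516 0.25  ]
 [0.5027 0.3256 0.25  ]
 [0.5712 0.3447 0.25  ]]
```

Call:
carry_out([
  [[0.01,-0.02,-0.029,-0.028,0,0,1],[0.026,-0.053,-0.074,-0.074,0,0,1],[0.043,-0.089,-0.126,-0.125,0,0,1],[0.063,-0.13,-0.183,-0.18,0,0,1],[0.083,-0.171,-0.24,-0.237,0,0,1],[0.102,-0.211,-0.298,-0.293,0,0,1],[0.122,-0.252,-0.355,-0.35,0,0,1],[0.142,-0.293,-0.412,-0.408,0,0,1],[0.161,-0.333,-0.469,-0.465,0,0,1],[0.179,-0.37,-0.521,-0.517,0,0,1],[0.191,-0.394,-0.555,-0.55,0,0,1],[0.197,-0.4066,-0.5723,-0.568,0,0,1]],
])

```text
time: 1.1
ee_pos: [0.3827, -0.2347, 0.1193]
tool_rot: [1.246, 1.187, -1.246]
force: [0.4, 0.1, 0.2]
finger_gap: 1.0
```

```bash
python3 - <<'E'
from h import *
np.set_printoptions(precision=4,suppress=True)
t=optics.capture('top');crop(t,295,195,100,75,8,'pics/t_rule2.png');s=optics.capture('side');crop(s,240,90,130,100,5,'pics/s_rule2.png')
show();print(plan((.382,-.2365,.014),-3.15))
E
```

```text
t 1.2 p [ 0.3823 -0.2359  0.1197] yaw(y) -3.06 x [-0.0009  0.0007 -1.    ] F [-1.   -0.57  1.14] T [-0.032 -0.089 -0.027] gap 1.0 q [-0.657  0.315  1.995 -0.     0.833 -0.603]
(array([ 0.2114, -0.0004,  0.0013]), array([ 0.0008, -0.0003,  0.0004]))
```

View pics/s_rule2.png

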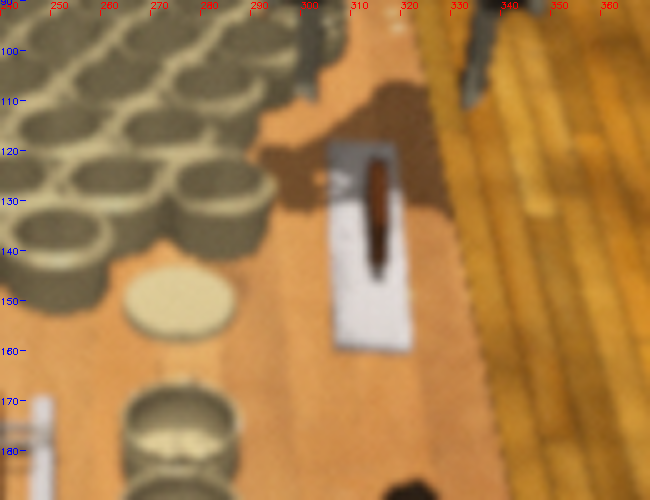

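Both fingers straddle the rule, and the poses agree. The spare tins stand close behind the rule, so I'll narrow the jaws to half before going down.

Call:
carry_out([
  [[0.01,0,0.001,0,0,0,0.5],[0.03,0,0.001,0,0,0,0.5],[0.055,0,0.001,0,0,0,0.5],[0.08,0,0.001,0,0,0,0.5],[0.105,0,0.001,0,0,0,0.5],[0.13,0,0.001,0,0,0,0.5],[0.15,0,0.001,0,0,0,0.5],[0.17,0,0.001,0,0,0,0.5],[0.185,0,0.001,0,0,0,0.5],[0.198,0,0.001,0,0,0,0.5],[0.207,0,0.001,0,0,0,0.5],[0.211,0,0.001,0,0,0,0.5]],
])

```text
time: 2.2
ee_pos: [0.3819, -0.2373, 0.0141]
tool_rot: [1.25, 1.183, -1.25]
force: [0.6, 0.6, 0.5]
finger_gap: 0.499
```

```bash
python3 - <<'E'
from h import *
s=optics.capture('side');crop(s,260,70,120,100,6,'pics/s3.png')
show()
E
```

```text
t 2.25 p [ 0.382  -0.2373  0.0142] yaw(y) -3.18 x [-3.e-04  2.e-04 -1.e+00] F [ 0.26 -0.28  0.3 ] T [-0.018 -0.078  0.002] gap 0.504 q [-0.66   0.522  2.043  0.     0.576 -0.604]
```

View pics/s3.png

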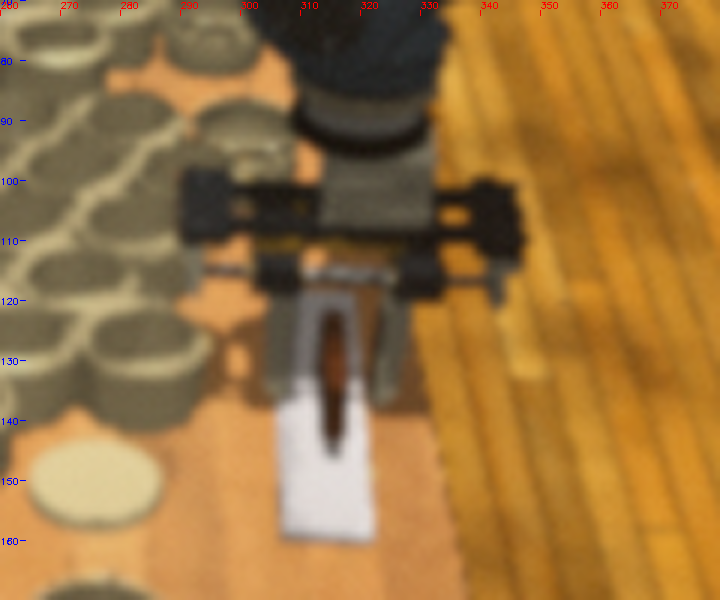

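The grip stands between the fingers (px ~305 and ~325, grip ~315). I'll close on it now.

Call:
carry_out([
  [[0,0,0,0,0,0,0],[0,0,0,0,0,0,0],[0,0,0,0,0,0,0],[0,0,0,0,0,0,0],[0,0,0,0,0,0,0],[0,0,0,0,0,0,0],[0,0,0,0,0,0,0],[0,0,0,0,0,0,0]],
], grip_force=40)

```text
time: 2.92
ee_pos: [0.3821, -0.2374, 0.0148]
tool_rot: [1.25, 1.182, -1.25]
force: [-1.5, 1.0, 4.4]
finger_gap: 0.148
```

```bash
python3 - <<'E'
from h import *
np.set_printoptions(precision=4,suppress=True)
show()
print('via',plan((.40,-.08,.04),1.35)); print('pre',plan((.43,.08,.04),1.35))
E
```

```text
t 2.92 p [ 0.3821 -0.2374  0.0148] yaw(y) -3.17 x [ 0.0001 -0.     -1.    ] F [-1.47  0.95  4.35] T [ 0.069  0.123 -0.071] gap 0.148 q [-0.659  0.521  2.043  0.     0.577 -0.604]
via (array([-0.0504,  0.0184, -0.3162]), array([-0.0377,  0.    , -0.    ]))
pre (array([-0.0504,  0.0606, -0.6391]), array([-0.0377,  0.    , -0.    ]))
```

Call:
carry_out([
  [[-0.008,0,0,0,0,0,0],[-0.024,0,0,0,0,0,0],[-0.042,0,0,0,0,0,0],[-0.05,0,-0.005,0,0,0,0],[-0.05,0.001,-0.02,-0.003,0,0,0],[-0.05,0.003,-0.05,-0.008,0,0,0],[-0.05,0.006,-0.09,-0.014,0,0,0],[-0.05,0.009,-0.135,-0.02,0,0,0],[-0.05,0.012,-0.185,-0.026,0,0,0],[-0.05,0.016,-0.235,-0.031,0,0,0],[-0.05,0.02,-0.285,-0.035,0,0,0],[-0.05,0.024,-0.33,-0.0377,0,0,0]],
])

```text
time: 3.92
ee_pos: [0.4028, -0.0714, 0.0396]
tool_rot: [1.191, 1.221, -1.191]
force: [0.0, -1.0, -3.0]
finger_gap: 0.146
```

```bash
python3 - <<'E'
from h import *
np.set_printoptions(precision=4,suppress=True)
s=optics.capture('top');crop(s,180,150,200,120,4,'pics/t4.png')
show(); print('pre',plan((.43,.08,.04),1.35))
E
```

```text
t 3.97 p [ 0.4028 -0.069   0.0396] yaw(y) 1.46 x [-0.0008  0.0008 -1.    ] F [-1.07  1.37 -2.15] T [-0.033 -0.073  0.006] gap 0.151 q [-0.284  0.417  2.137  0.001  0.588 -0.31 ]
pre (array([-0.0006,  0.062 , -0.2965]), array([ 0.0009, -0.0004,  0.0004]))
```

View pics/t4.png

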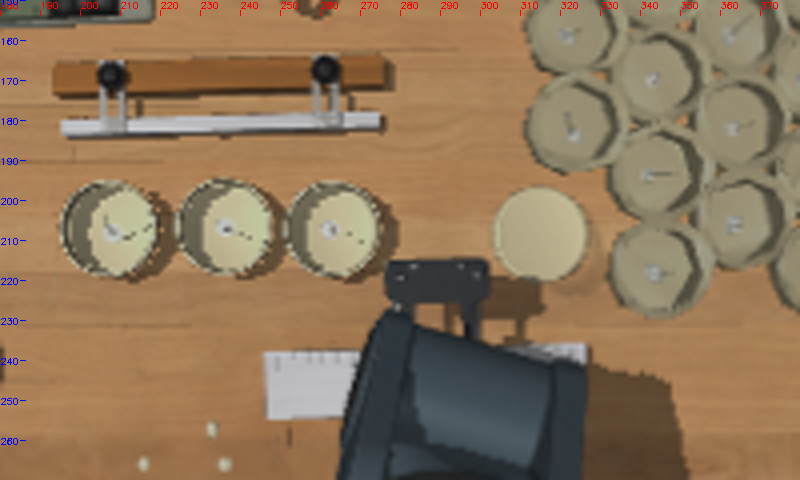

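The rule is held, with its left end at px (265,353–418), and the tins and lid haven't moved. I'll go on to the spot in front of the tins.

Call:
carry_out([
  [[0,0.002,-0.012,0,0,0,0],[0,0.006,-0.034,0,0,0,0],[0,0.012,-0.064,0,0,0,0],[0,0.019,-0.096,0,0,0,0],[0,0.026,-0.13,0,0,0,0],[0,0.034,-0.164,0,0,0,0],[0,0.041,-0.198,0,0,0,0],[0,0.048,-0.23,0,0,0,0],[0,0.054,-0.258,0,0,0,0],[0,0.058,-0.28,0,0,0,0],[0,0.061,-0.292,0,0,0,0],[0,0.062,-0.297,0,0,0,0]],
])

```text
time: 4.97
ee_pos: [0.4307, 0.0765, 0.0396]
tool_rot: [1.191, 1.22, -1.191]
force: [-1.5, -0.4, -1.8]
finger_gap: 0.146
```

```bash
python3 - <<'E'
from h import *
np.set_printoptions(precision=4,suppress=True)
s=optics.capture('top');crop(s,180,150,100,110,6,'pics/t5.png')
s=optics.capture('side');crop(s,220,140,120,110,6,'pics/s5.png')
show(); print('down',plan((.43,.08,.0165),1.35))
E
```

```text
t 5.07 p [0.4306 0.0759 0.0396] yaw(y) 1.37 x [-0.0001 -0.     -1.    ] F [-0.13 -0.13 -2.7 ] T [ 0.015 -0.052  0.04 ] gap 0.149 q [ 0.068  0.453  2.068 -0.     0.621  0.044]
down (array([ 0.0462, -0.001 , -0.0083]), array([0.0001, 0.    , 0.    ]))
```

View pics/t5.png

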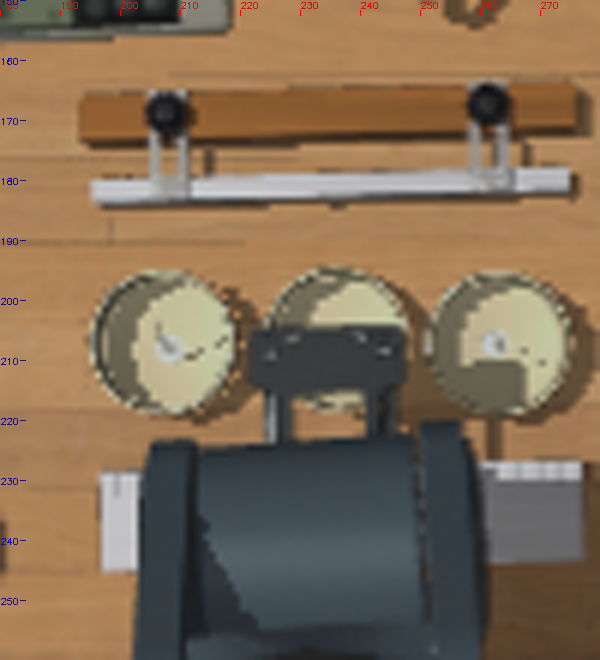

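View pics/s5.png

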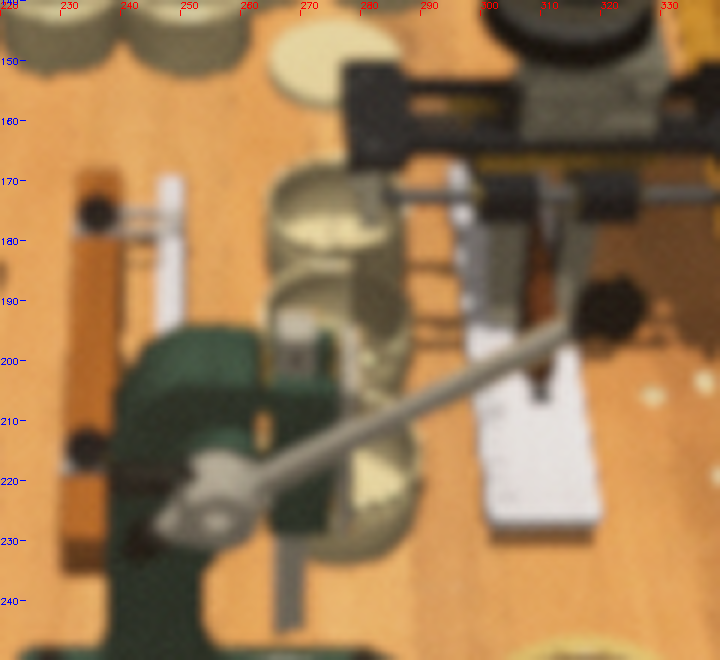

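Call:
carry_out([
  [[0.006,0.001,0,0,0,0,0],[0.015,0.003,0,0,0,0,0],[0.025,0.006,-0.001,0,0,0,0],[0.034,0.01,-0.002,0,0,0,0],[0.041,0.014,-0.003,0,0,0,0],[0.045,0.017,-0.004,0,0,0,0],[0.046,0.02,-0.004,0,0,0,0],[0.046,0.02,-0.004,0,0,0,0]],
])

```text
time: 5.73
ee_pos: [0.4409, 0.0782, 0.0165]
tool_rot: [1.192, 1.22, -1.192]
force: [0.6, 0.2, -2.2]
finger_gap: 0.144
```

```bash
python3 - <<'E'
from h import *
np.set_printoptions(precision=4,suppress=True)
s=optics.capture('side');crop(s,220,140,120,110,6,'pics/s6.png')
for i in range(2): show(); optics.capture('top')
show()
E
```

```text
t 5.78 p [0.4407 0.0782 0.0166] yaw(y) 1.35 x [-0.0001 -0.     -1.    ] F [ 0.61 -0.01 -1.59] T [-0.022 -0.056 -0.04 ] gap 0.149 q [0.071 0.514 2.048 0.    0.579 0.048]
t 5.83 p [0.4407 0.0782 0.0167] yaw(y) 1.36 x [ 0.0001  0.     -1.    ] F [-0.36 -0.06 -2.15] T [-0.039 -0.082 -0.039] gap 0.146 q [0.072 0.514 2.049 0.    0.579 0.048]
t 5.88 p [0.4406 0.0782 0.0168] yaw(y) 1.35 x [ 0.0002  0.     -1.    ] F [ 0.1  -0.47 -2.89] T [-0.017 -0.019 -0.008] gap 0.145 q [0.071 0.514 2.049 0.    0.579 0.048]
```

View pics/s6.png

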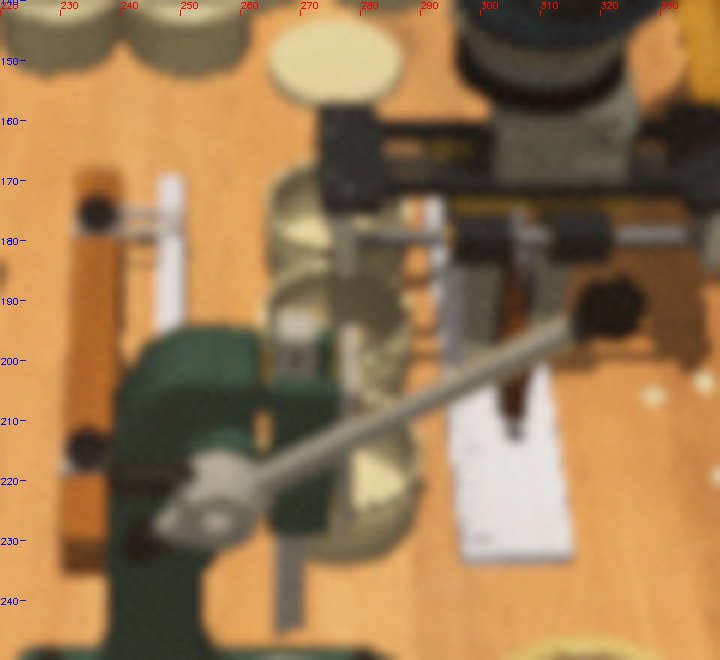

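Wrist force noise is about 0.5 N and the rule sits about 2 mm clear of the bench. I'll push forward most of the way, staying well short of the expected bar contact at TCP x≈0.495.

Call:
carry_out([
  [[0,0.004,0,0,0,0,0],[0,0.01,0,0,0,0,0],[0,0.017,0,0,0,0,0],[0,0.024,0,0,0,0,0],[0,0.031,0,0,0,0,0],[0,0.038,0,0,0,0,0],[0,0.045,0,0,0,0,0],[0,0.052,0,0,0,0,0],[0,0.059,0,0,0,0,0],[0,0.066,0,0,0,0,0],[0,0.072,0,0,0,0,0],[0,0.078,0,0,0,0,0]],
])

```text
time: 6.88
ee_pos: [0.4799, 0.0791, 0.0166]
tool_rot: [1.192, 1.22, -1.192]
force: [-1.0, 0.1, -1.8]
finger_gap: 0.148
```

```bash
python3 - <<'E'
from h import *
show()
s=optics.capture('top');crop(s,180,150,100,110,6,'pics/t7.png')
show()
E
```

```text
t 6.88 p [0.4799 0.0791 0.0166] yaw(y) 1.35 x [-1.e-04 -0.e+00 -1.e+00] F [-1.03  0.14 -1.81] T [-0.058  0.071 -0.013] gap 0.148 q [ 0.068  0.56   1.951 -0.     0.631  0.044]
t 6.93 p [0.4805 0.0791 0.0167] yaw(y) 1.35 x [ 7.e-04  1.e-04 -1.e+00] F [-0.41 -0.17 -1.86] T [-0.002 -0.027 -0.03 ] gap 0.147 q [0.068 0.56  1.95  0.    0.631 0.044]
```

View pics/t7.png

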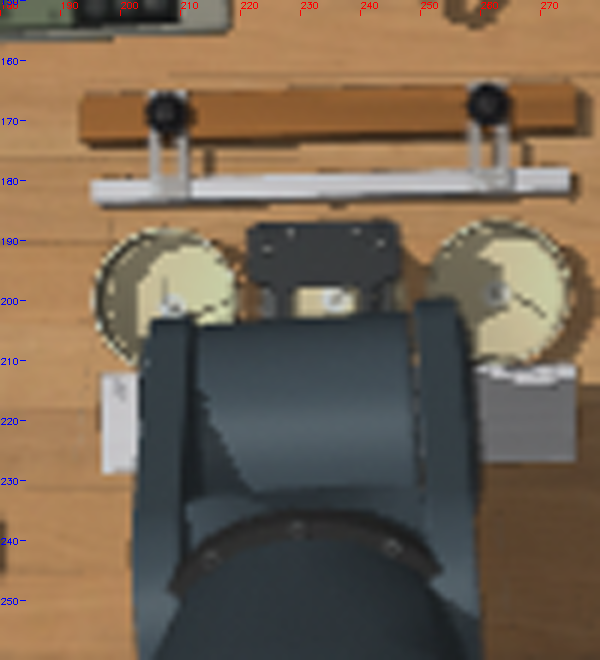

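The tins are pushed in a row; about 10–12 mm is left to the bar (A rim top at v≈188, C at ≈186.7, bar front ≈183). Now slower.

Call:
carry_out([
  [[0,0.002,0,0,0,0,0],[0,0.004,0,0,0,0,0],[0,0.006,0,0,0,0,0],[0,0.008,0,0,0,0,0],[0,0.01,0,0,0,0,0],[0,0.012,0,0,0,0,0],[0,0.014,0,0,0,0,0],[0,0.014,0,0,0,0,0]],
])

```text
time: 7.6
ee_pos: [0.4869, 0.0792, 0.0167]
tool_rot: [1.192, 1.22, -1.192]
force: [-0.9, -0.5, -2.2]
finger_gap: 0.149
```

Call:
carry_out([
  [[0,0.001,0,0,0,0,0],[0,0.002,0,0,0,0,0],[0,0.003,0,0,0,0,0],[0,0.004,0,0,0,0,0],[0,0.004,0,0,0,0,0]],
])

```text
time: 8.02
ee_pos: [0.4887, 0.0793, 0.0167]
tool_rot: [1.192, 1.22, -1.192]
force: [-0.6, 0.7, -2.6]
finger_gap: 0.147
```

```bash
python3 - <<'E'
from h import *
show()
s=optics.capture('top');crop(s,180,150,100,110,6,'pics/t8.png')
show()
E
```

```text
t 8.02 p [0.4887 0.0793 0.0167] yaw(y) 1.35 x [ 2.e-04  0.e+00 -1.e+00] F [-0.64  0.68 -2.6 ] T [-0.075  0.019  0.048] gap 0.147 q [0.067 0.57  1.929 0.    0.643 0.043]
t 8.07 p [0.4887 0.0793 0.0167] yaw(y) 1.35 x [ 2.e-04  0.e+00 -1.e+00] F [-0.09  0.47 -1.68] T [-0.082 -0.035  0.028] gap 0.148 q [0.067 0.57  1.929 0.    0.643 0.043]
```

View pics/t8.png

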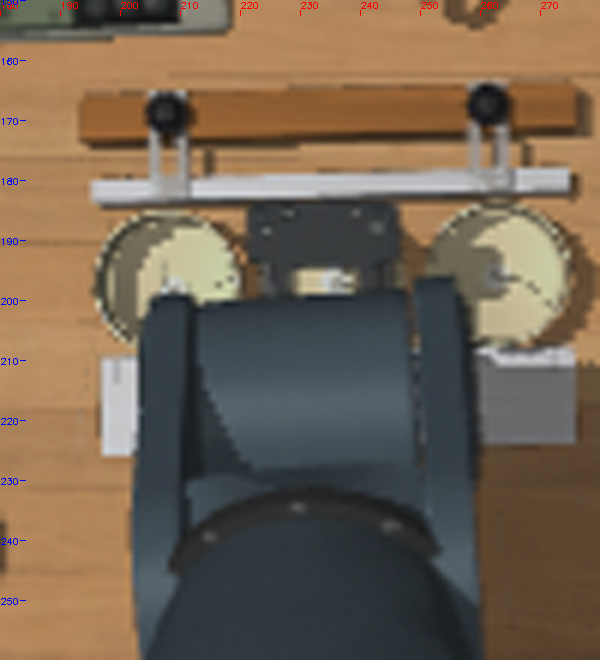

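Call:
carry_out([
  [[0,0.001,0,0,0,0,0],[0,0.002,0,0,0,0,0],[0,0.003,0,0,0,0,0],[0,0.003,0,0,0,0,0]],
])

```text
time: 8.4
ee_pos: [0.4902, 0.0793, 0.0166]
tool_rot: [1.192, 1.22, -1.192]
force: [-0.2, 0.7, -1.6]
finger_gap: 0.149
```

Call:
carry_out([
  [[0,0.001,0,0,0,0,0],[0,0.002,0,0,0,0,0],[0,0.002,0,0,0,0,0],[0,0.002,0,0,0,0,0]],
])

```text
time: 8.73
ee_pos: [0.4912, 0.0794, 0.0166]
tool_rot: [1.192, 1.22, -1.192]
force: [-0.2, -0.7, -1.9]
finger_gap: 0.15
```

```bash
python3 - <<'E'
from h import *
show()
E
```

```text
t 8.73 p [0.4912 0.0794 0.0166] yaw(y) 1.35 x [ 2.e-04  0.e+00 -1.e+00] F [-0.22 -0.66 -1.86] T [-0.067  0.027 -0.019] gap 0.15 q [0.067 0.573 1.922 0.    0.646 0.043]
```

Call:
carry_out([
  [[0,0.001,0,0,0,0,0],[0,0.002,0,0,0,0,0],[0,0.002,0,0,0,0,0]],
])

```text
time: 8.98
ee_pos: [0.4922, 0.0794, 0.0166]
tool_rot: [1.192, 1.22, -1.192]
force: [-0.9, -0.2, -2.3]
finger_gap: 0.148
```

Call:
carry_out([
  [[0,0.001,0,0,0,0,0],[0,0.0015,0,0,0,0,0],[0,0.0015,0,0,0,0,0]],
])

```text
time: 9.23
ee_pos: [0.4929, 0.0794, 0.0166]
tool_rot: [1.192, 1.22, -1.192]
force: [-0.6, -0.5, -2.5]
finger_gap: 0.148
```

```bash
python3 - <<'E'
from h import *
show()
s=optics.capture('top');crop(s,180,150,100,110,6,'pics/t9.png')
show()
E
```

```text
t 9.23 p [0.4929 0.0794 0.0166] yaw(y) 1.35 x [ 1.e-04  0.e+00 -1.e+00] F [-0.58 -0.52 -2.45] T [-0.013  0.027  0.015] gap 0.148 q [0.066 0.575 1.918 0.    0.649 0.043]
t 9.28 p [0.4929 0.0794 0.0166] yaw(y) 1.35 x [ 1.e-04 -0.e+00 -1.e+00] F [-0.12 -0.23 -2.8 ] T [-0.019  0.025  0.007] gap 0.146 q [ 0.066  0.575  1.918 -0.     0.649  0.043]
```

View pics/t9.png

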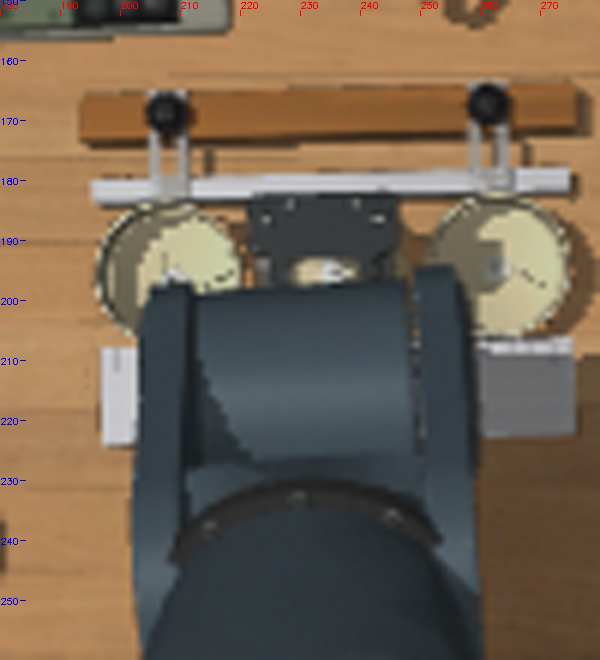

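Call:
carry_out([
  [[0,0.0007,0,0,0,0,0],[0,0.0014,0,0,0,0,0],[0,0.0014,0,0,0,0,0]],
])

```text
time: 9.53
ee_pos: [0.4936, 0.0794, 0.0166]
tool_rot: [1.192, 1.22, -1.192]
force: [-2.1, -0.0, -2.8]
finger_gap: 0.149
```

Call:
carry_out([
  [[0,0.0005,0,0,0,0,0],[0,0.001,0,0,0,0,0],[0,0.001,0,0,0,0,0]],
])

```text
time: 9.78
ee_pos: [0.4941, 0.0794, 0.0166]
tool_rot: [1.192, 1.22, -1.192]
force: [-0.8, 0.5, -2.7]
finger_gap: 0.148
```

Call:
carry_out([
  [[0,0.0005,0,0,0,0,0],[0,0.001,0,0,0,0,0],[0,0.001,0,0,0,0,0]],
])

```text
time: 10.03
ee_pos: [0.4944, 0.0794, 0.0166]
tool_rot: [1.192, 1.221, -1.192]
force: [-1.4, -0.0, -1.6]
finger_gap: 0.147
```

```bash
python3 - <<'E'
from h import *
show()
E
```

```text
t 10.03 p [0.4944 0.0794 0.0166] yaw(y) 1.35 x [-4.e-04 -0.e+00 -1.e+00] F [-1.43 -0.   -1.59] T [-0.077  0.235 -0.014] gap 0.147 q [0.066 0.577 1.914 0.    0.651 0.043]
```

Call:
carry_out([
  [[0,0.0005,0,0,0,0,0],[0,0.0005,0,0,0,0,0]],
])

```text
time: 10.2
ee_pos: [0.4945, 0.0794, 0.0166]
tool_rot: [1.191, 1.221, -1.192]
force: [-3.2, 0.2, -1.0]
finger_gap: 0.147
```

```bash
python3 - <<'E'
from h import *
s=optics.capture('top');crop(s,180,150,100,110,6,'pics/t10.png')
for i in range(2): show(); optics.capture('side')
show()
E
```

```text
t 10.25 p [0.4945 0.0794 0.0166] yaw(y) 1.35 x [-7.e-04 -0.e+00 -1.e+00] F [-3.54  0.33 -1.26] T [-0.082  0.501 -0.03 ] gap 0.15 q [0.066 0.577 1.913 0.    0.652 0.043]
t 10.3 p [0.4945 0.0794 0.0166] yaw(y) 1.35 x [-7.e-04 -0.e+00 -1.e+00] F [-3.46 -0.05 -0.7 ] T [-0.011  0.587 -0.007] gap 0.15 q [0.066 0.577 1.913 0.    0.652 0.043]
t 10.35 p [0.4945 0.0794 0.0166] yaw(y) 1.35 x [-7.e-04 -0.e+00 -1.e+00] F [-3.84  0.63 -1.27] T [-0.059  0.566 -0.031] gap 0.148 q [ 0.066  0.577  1.913 -0.     0.652  0.043]
```

View pics/t10.png

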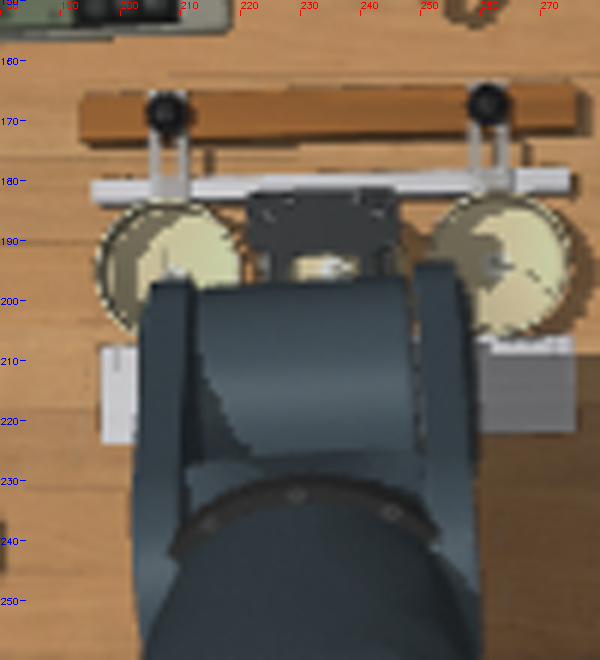

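Call:
carry_out([
  [[0,0.0005,0,0,0,0,0],[0,0.0005,0,0,0,0,0]],
])

```text
time: 10.52
ee_pos: [0.4945, 0.0794, 0.0165]
tool_rot: [1.191, 1.221, -1.193]
force: [-4.9, 0.1, -0.1]
finger_gap: 0.148
```

```bash
python3 - <<'E'
from h import *
for i in range(4): show(); optics.capture('side')
E
```

```text
t 10.52 p [0.4945 0.0794 0.0165] yaw(y) 1.35 x [-1.2e-03 -1.0e-04 -1.0e+00] F [-4.85  0.12 -0.12] T [-0.064  0.808  0.071] gap 0.148 q [0.066 0.578 1.913 0.    0.652 0.043]
t 10.57 p [0.4945 0.0794 0.0165] yaw(y) 1.35 x [-1.2e-03 -1.0e-04 -1.0e+00] F [-5.55 -0.37 -0.15] T [-0.081  0.81   0.001] gap 0.144 q [0.066 0.578 1.913 0.    0.652 0.043]
t 10.62 p [0.4945 0.0794 0.0165] yaw(y) 1.35 x [-1.1e-03 -1.0e-04 -1.0e+00] F [-4.48 -0.24  0.85] T [-0.061  0.793  0.018] gap 0.144 q [0.066 0.578 1.913 0.    0.652 0.043]
t 10.67 p [0.4945 0.0794 0.0165] yaw(y) 1.35 x [-0.0012 -0.     -1.    ] F [-4.64  0.51  0.12] T [-0.067  0.778  0.025] gap 0.147 q [0.066 0.578 1.913 0.    0.652 0.043]
```

Firm contact: 5 N while the TCP stays at x=0.4945, with no net yaw moment. I'll rock the yaw a hair each way to confirm both outer tins are seated.

Call:
carry_out([
  [[0,0,0,0.001,0,0,0],[0,0,0,0.002,0,0,0],[0,0,0,0.002,0,0,0]],
])

```text
time: 10.97
ee_pos: [0.4945, 0.0795, 0.0165]
tool_rot: [1.194, 1.219, -1.196]
force: [-5.7, -0.0, -0.3]
finger_gap: 0.15
```

```bash
python3 - <<'E'
from h import *
for i in range(2): show(); optics.capture('side')
E
```

```text
t 10.97 p [0.4945 0.0795 0.0165] yaw(y) 1.12 x [-1.1e-03 -1.0e-04 -1.0e+00] F [-5.67 -0.03 -0.31] T [0.105 0.872 0.085] gap 0.15 q [0.066 0.578 1.913 0.    0.652 0.047]
t 11.02 p [0.4946 0.0794 0.0165] yaw(y) 1.12 x [-1.1e-03 -1.0e-04 -1.0e+00] F [-4.5   0.42  0.45] T [0.03  0.817 0.146] gap 0.145 q [ 0.066  0.578  1.913 -0.     0.652  0.047]
```

Call:
carry_out([
  [[0,0,0,-0.002,0,0,0],[0,0,0,-0.003,0,0,0],[0,0,0,-0.004,0,0,0],[0,0,0,-0.004,0,0,0]],
])

```text
time: 11.4
ee_pos: [0.4946, 0.0794, 0.0165]
tool_rot: [1.188, 1.223, -1.19]
force: [-5.3, -0.3, -1.4]
finger_gap: 0.147
```

```bash
python3 - <<'E'
from h import *
for i in range(2): show(); optics.capture('side')
E
```

```text
t 11.4 p [0.4946 0.0794 0.0165] yaw(y) 1.6 x [-1.1e-03 -1.0e-04 -1.0e+00] F [-5.34 -0.3  -1.43] T [-0.151  0.846 -0.033] gap 0.147 q [ 0.066  0.578  1.913 -0.     0.652  0.038]
t 11.45 p [0.4946 0.0794 0.0165] yaw(y) 1.59 x [-1.1e-03 -1.0e-04 -1.0e+00] F [-4.85 -0.15 -0.54] T [-0.198  0.874 -0.018] gap 0.149 q [ 0.066  0.578  1.913 -0.     0.652  0.038]
```

Call:
carry_out([
  [[0,0,0,0.001,0,0,0],[0,0,0,0.002,0,0,0],[0,0,0,0.002,0,0,0]],
])

```text
time: 11.75
ee_pos: [0.4946, 0.0794, 0.0165]
tool_rot: [1.191, 1.221, -1.193]
force: [-4.9, -0.1, -0.3]
finger_gap: 0.149
```

```bash
python3 - <<'E'
from h import *
s=optics.capture('top');crop(s,185,155,100,75,8,'pics/t11.png')
for i in range(2): show(); optics.capture('side')
E
```

```text
t 11.8 p [0.4946 0.0794 0.0165] yaw(y) 1.35 x [-0.0011 -0.     -1.    ] F [-5.1   0.04 -0.57] T [-0.053  0.852  0.015] gap 0.148 q [0.066 0.578 1.913 0.    0.652 0.043]
t 11.85 p [0.4945 0.0794 0.0165] yaw(y) 1.35 x [-0.0012 -0.     -1.    ] F [-4.56  0.15  0.14] T [-0.086  0.798 -0.013] gap 0.152 q [0.066 0.578 1.913 0.    0.652 0.043]
```

View t11.

View pics/t11.png

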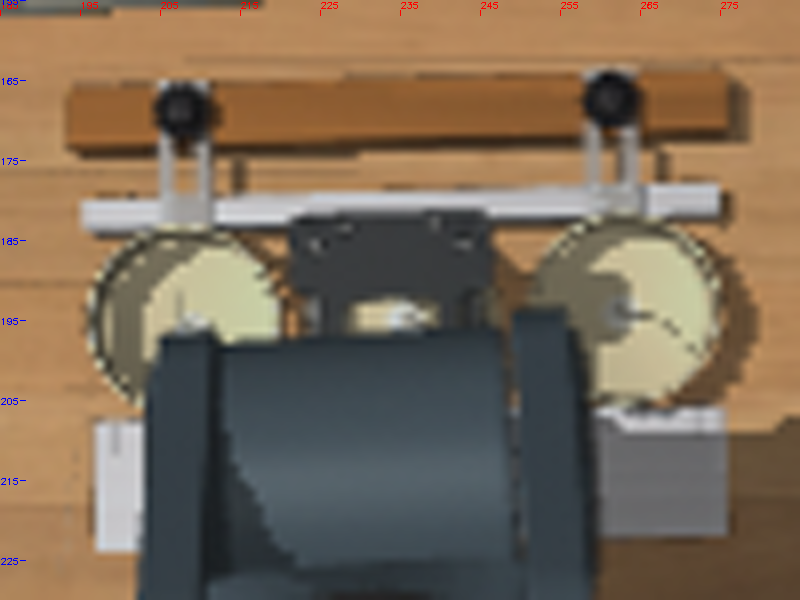

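The bar is at the same pixels as before and the tins touch it. I'll draw back.

Call:
carry_out([
  [[0,-0.002,0,0,0,0,0],[0,-0.005,0,0,0,0,0],[0,-0.01,0,0,0,0,0],[0,-0.018,0,0,0,0,0],[0,-0.03,0,0,0,0,0],[0,-0.045,0,0,0,0,0],[0,-0.06,0,0,0,0,0],[0,-0.08,0,0,0,0,0],[0,-0.1,0,0,0,0,0],[0,-0.115,0,0,0,0,0],[0,-0.125,0,0,0,0,0],[0,-0.13,0,0,0,0,0]],
])

```text
time: 12.9
ee_pos: [0.4292, 0.0779, 0.0167]
tool_rot: [1.192, 1.221, -1.192]
force: [-0.7, 0.6, -2.5]
finger_gap: 0.147
```

```bash
python3 - <<'E'
from h import *
s=optics.capture('top');crop(s,180,150,100,110,6,'pics/t12.png')
s=optics.capture('side');crop(s,220,140,120,110,6,'pics/s12.png')
show()
E
```

```text
t 13.0 p [0.4299 0.0779 0.0167] yaw(y) 1.36 x [ 1.e-04  0.e+00 -1.e+00] F [-0.22 -0.66 -2.46] T [-0.049 -0.101  0.013] gap 0.147 q [0.073 0.502 2.075 0.    0.565 0.049]
```

View pics/t12.png

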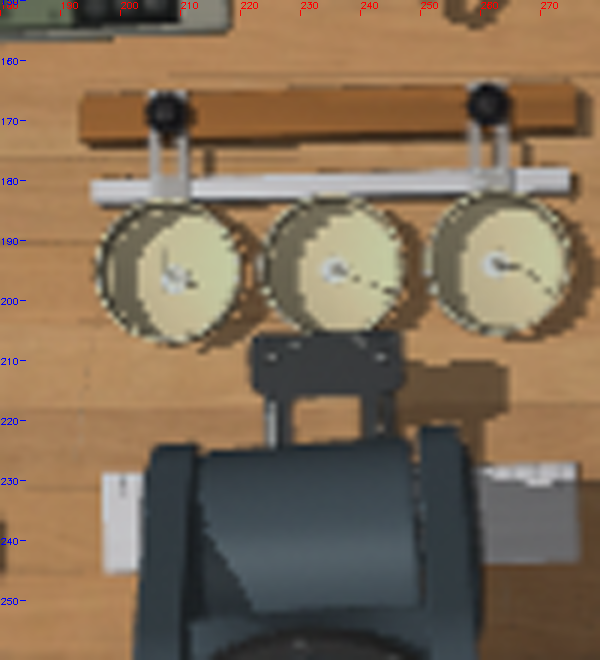

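View pics/s12.png

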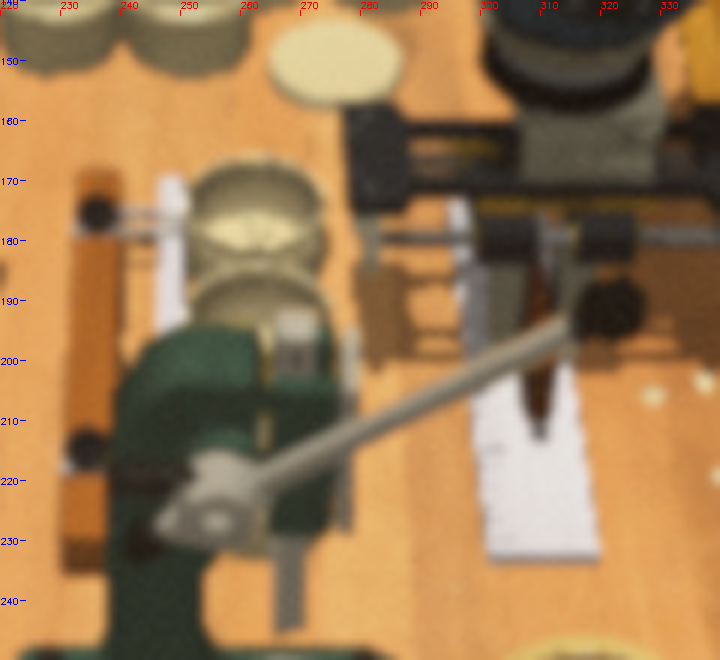

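The row stays in place at the bar. Now I'll lower the rule onto the bench.

Call:
carry_out([
  [[0.001,0,0,0,0,0,0],[0.002,0,0,0,0,0,0],[0.003,0,0,0,0,0,0],[0.004,0,0,0,0,0,0],[0.004,0,0,0,0,0,0],[0.004,0,0,0,0,0,0]],
])

```text
time: 13.5
ee_pos: [0.4304, 0.0779, 0.0148]
tool_rot: [1.192, 1.22, -1.192]
force: [0.1, 0.3, 3.5]
finger_gap: 0.148
```

```bash
python3 - <<'E'
from h import *
for i in range(2): show(); optics.capture('side')
E
```

```text
t 13.5 p [0.4304 0.0779 0.0148] yaw(y) 1.35 x [ 4.e-04  0.e+00 -1.e+00] F [0.05 0.3  3.5 ] T [-0.109  0.123 -0.005] gap 0.148 q [ 0.073  0.507  2.074 -0.     0.56   0.049]
t 13.55 p [0.4304 0.0779 0.0148] yaw(y) 1.35 x [ 5.e-04  1.e-04 -1.e+00] F [-0.09  0.96  3.11] T [-0.054  0.061  0.026] gap 0.147 q [0.073 0.507 2.074 0.    0.56  0.049]
```

The rule is on the bench (Fz went from −2.5 to +3.3 N). I'll release it, then rise.

Call:
carry_out([
  [[0,0,0,0,0,0,0.2],[0,0,0,0,0,0,0.3],[0,0,0,0,0,0,0.4],[0,0,0,0,0,0,0.45],[0,0,0,0,0,0,0.45],[0,0,0,0,0,0,0.45],[0,0,0,0,0,0,0.45],[0,0,0,0,0,0,0.45]],
])

```text
time: 14.27
ee_pos: [0.4301, 0.0779, 0.0146]
tool_rot: [1.192, 1.22, -1.192]
force: [0.2, 1.0, 0.1]
finger_gap: 0.449
```

Call:
carry_out([
  [[-0.005,0,0,0,0,0,0.45],[-0.015,0,0,0,0,0,0.45],[-0.035,0,0,0,0,0,0.45],[-0.065,0,0,0,0,0,0.45],[-0.1,0,0,0,0,0,0.45],[-0.14,0,0,0,0,0,0.45],[-0.18,0,0,0,0,0,0.45],[-0.22,0,0,0,0,0,0.45],[-0.255,0,0.01,0,0,0,0.45],[-0.28,0,0.03,0,0,0,0.45],[-0.3,0,0.06,0,0,0,0.45],[-0.31,0,0.1,0,0,0,0.45]],
])

```text
time: 15.27
ee_pos: [0.4316, 0.0279, 0.1719]
tool_rot: [1.192, 1.219, -1.189]
force: [-0.1, -0.2, -0.4]
finger_gap: 0.451
```

Call:
carry_out([
  [[0,0,0.04,0,0,0,0.45],[0,0,0.09,0,0,0,0.45],[0,0,0.15,0,0,0,0.45],[0,0,0.21,0,0,0,0.45],[0,0,0.27,0,0,0,0.45],[0,0,0.33,0,0,0,0.45],[0,0,0.38,0,0,0,0.45],[0,0,0.42,0,0,0,0.45],[0,0,0.45,0,0,0,0.45],[0,0,0.47,0,0,0,0.45],[0,0,0.48,0,0,0,0.45],[0,0,0.48,0,0,0,0.45]],
])

```text
time: 16.27
ee_pos: [0.4369, -0.2124, 0.17]
tool_rot: [1.192, 1.22, -1.192]
force: [0.5, 0.3, -0.2]
finger_gap: 0.451
```

```bash
python3 - <<'E'
from h import *
s=optics.capture('top');cv2.imwrite('pics/top13.png',s);crop(s,180,150,100,110,6,'pics/t13.png')
s=optics.capture('side');cv2.imwrite('pics/side13.png',s)
show()
E
```

```text
t 16.37 p [ 0.4368 -0.2114  0.1698] yaw(y) 1.36 x [-1.e-04  2.e-04 -1.e+00] F [ 0.32  0.59 -0.18] T [ 0.006 -0.082 -0.003] gap 0.448 q [-0.547  0.296  1.865  0.     0.981 -0.571]
```

View pics/t13.png

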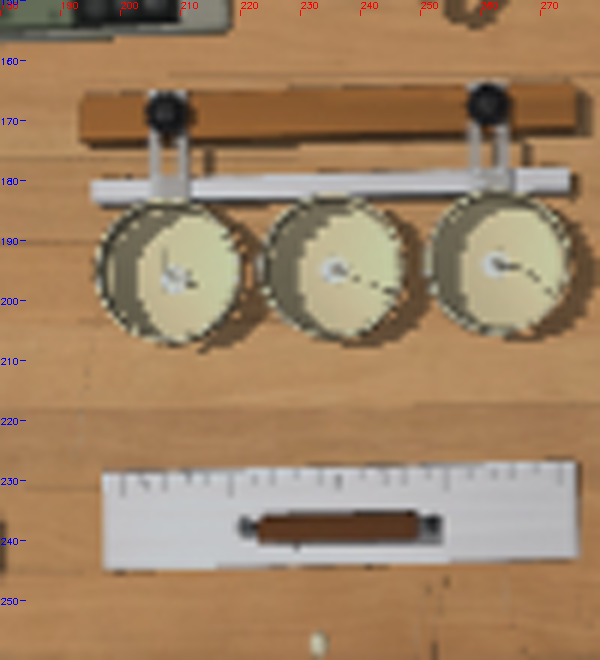

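View pics/side13.png

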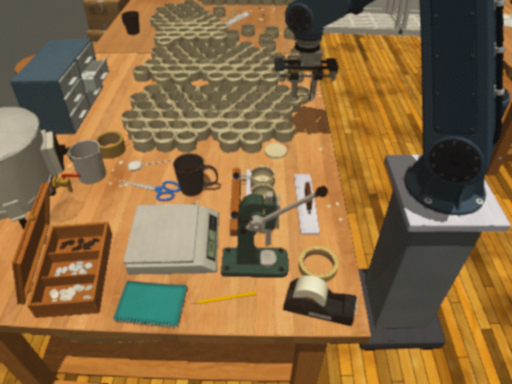

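The rule lies flat and the tins stand at the bar. Next is a sub-pixel check of tin alignment, bar shift and the bystanders.

```bash
python3 - <<'E'
from h import *
from scipy.optimize import minimize
np.set_printoptions(precision=4,suppress=True)
a=cv2.imread('pics/top0.png').astype(np.float32);b=cv2.imread('pics/top13.png').astype(np.float32)
def fit(im,p0):
    g=cv2.GaussianBlur(im,(0,0),.7);th=np.linspace(0,2*np.pi,180)
    def cost(p):
        def s(r):
            uv=proj('top',np.c_[p[0]+r*np.cos(th),p[1]+r*np.sin(th),np.full(180,.044)]).astype(np.float32)
            return cv2.remap(g,uv[:,0].reshape(1,-1),uv[:,1].reshape(1,-1),1)[0]
        return -np.linalg.norm(s(.0385)-s(.034),axis=1).mean()
    q=min(([p0[0]+i*.002,p0[1]+j*.002] for i in range(-4,5) for j in range(-4,5)),key=cost)
    r=minimize(cost,q,method='Nelder-Mead',options=dict(xatol=1e-5,initial_simplex=[q,[q[0]+.001,q[1]],[q[0],q[1]+.001]]));return r.x
B=[fit(a,p) for p in((.5224,.1643),(.5237,.0772),(.5213,-.0026))]
A=[fit(b,p) for p in((.560,.164),(.560,.077),(.561,-.003))]
print(np.array(B));print(np.array(A))
y=np.array(A); 
n=np.array([np.cos(np.radians(1.35)),np.sin(np.radians(1.35))]);print('along normal',y@n)
d=cv2.absdiff(a,b).max(2)
for n_,(u,v,w,h) in dict(bar=(193,160,88,26),lid=(302,195,27,27),mug=(236,100,34,52),tape=(145,222,36,36)).items(): print(n_,(d[v:v+h,u:u+w]>30).sum(), cv2.phaseCorrelate(a[v:v+h,u:u+w].mean(2),b[v:v+h,u:u+w].mean(2)))
print(plan((0,0,0),0)[0] is not None)
E
```

```text
[[0.5235 0.1647]
 [0.5237 0.0802]
 [0.5207 0.0006]]
[[0.5596 0.1629]
 [0.5598 0.0825]
 [0.5623 0.0005]]
along normal [0.5633 0.5616 0.5622]
bar 115 ((-0.09590934049882094, 0.5223598380874712), 1.0033896452114905)
lid 0 ((0.46543883722005575, 0.5461606703444382), 1.0007807662702881)
mug 0 ((-0.004117267411594128, 0.015279917628259199), 1.0015267202393017)
tape 0 ((-0.007178747016990172, -0.017708548575534167), 1.0035601089949961)
True
```

```bash
python3 - <<'E'
from h import *
a=cv2.imread('pics/top0.png').astype(int);b=cv2.imread('pics/top13.png').astype(int)
d=abs(a-b).max(2);ys,xs=np.where(d[155:187,190:282]>30);print('changed rows',np.unique(ys+155,return_counts=True))
robot.hand_in();show()
E
```

```text
changed rows (array([181, 182, 183, 184, 185, 186]), array([ 2, 12, 18, 34, 49, 60]))
the job is handed in; nothing more can be done
the job is handed in; nothing more can be done
```

I picked up the rule by its wooden grip, pushed all three tins back against the stop bar and pressed with about 5 N. Then I drew the rule back about 65 mm, laid it flat on the bench and moved the arm clear. I handed in at about 16.4 s.

**Contact with the bar:** While I pressed, the tool stopped at x = 0.4945 m and there was no net turning force. Rocking the rule about 0.24° each way gave roughly symmetric resistance, so the outer two tins were seated. I take the middle tin as seated because the same straight edge pushed it.

**Final pictures:**
- **Tins:** all three are upright with their rims at the bar.
- **Bar and rail:** no pixel changed except at the front edge, where the tins and their shadows now are, so I see no shift.
- **Tape roll, lid and mug:** no changed pixels between the first and last top views.
- **Rule:** it lies flat, clear of the tins.

**Checks that disagreed:**
- **Tin line:** fitting circles to the rims put the tins in line only to within about 1.7 mm. One pixel is about 3 mm, so I take that as picture noise and trusted the force readings.
- **Lid shift:** a separate image-shift estimate showed about half a pixel for the lid, against zero changed pixels. I discounted it.

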